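# Clamp a slide box on the bench shaker

### The job

Make the slide box fast on the bench shaker: without gripping or lifting anything, first push the box along its lane until it is fully home against the two end stops, then push the lever of the toggle clamp outward and down past its dead point until it snaps into lock and the rubber pad presses on the box. Leave the other things on the bench where they are.

Things in the scene. Friction and masses are not known exactly. Their poses are not given: they have to be found in the camera images.
- shaker: low white bench shaker, fixed. Origin on the bench under the lane's centre line; x along the lane, away from the robot, to the end stops; y left, to the clamp; z up. Aluminium platform: x -85 to +95, y -98 to +158 mm, top at z = 45 mm. Lane between two rails 12 mm high, inner faces y = +-79.8 mm, open at the front. The clamp's foot and cheeks fill x 23 to 67, y 92 to 144 mm, up to z = 115 mm
- lane_end (a point): point on the platform's top midway between the two end stops, level with their faces (where the box's far face must come): x = +70.5, y = 0, z = 45 mm in the shaker's frame. The stops are 22 mm high, 30 mm wide, centred 50 mm either side of it
- slide_box: flat dark green slide box lying in the lane, long side across it; 87 mm along its x (the lane), 156 mm along y, 33 mm high, 0.17 to 0.35 kg. Origin at its underside; near face at x = -42 mm, far face at +45 mm in its frame, so home its origin is at x = +25 mm in the shaker's frame. It starts 37 to 60 mm short. Pushed on its near face within 25 mm of the middle it slides freely
- clamp_lever (a joint): angle of the hand lever, rad: 0 open, leaning outward (shaker's +y), 65 degrees above level; grows as it is pushed outward and down about the shaker's x; dead point 0.9; locked 1.2, at its stop, 4 degrees below level. A spring resists up to the dead point (about 10 N at the grip), throws it open if let go before, and snaps it into lock beyond. The hold-down arm follows it
- lever_pivot (a point): pivot pin of the lever and of the hold-down arm, 108 mm above the bench, at x = +45 mm, y = +118 mm in the shaker's frame
- lever_grip (a point): centre of the lever's black round grip, 18 mm thick, 90 mm from the pivot; moves with the lever. The grip runs from 51 to 116 mm from the pivot, its round ends included; the steel lever below it is 7 mm thick and 16 mm wide
- clamp_pad: black rubber pad, 20 mm across, on the hold-down arm, 62 mm from the pivot toward the lane; origin at the centre of its pressing face. Open, it hangs about 64 mm above the height of the box's top at x = +45, y = +57 mm in the shaker's frame; locked, it presses on the top of a box that is home with a few newtons (sprung up to 8 mm)
- timer: small white bench timer lying flat, 68 x 62 x 19 mm, loose beside the shaker; origin at its underside
- bottle_small: small white reagent bottle with a red cap, 34 mm across, 62 mm high, standing loose beside the shaker; origin at its underside
- tip_box: pipette-tip box with clear lid, 76 x 118 x 68 mm, loose, left of the shaker; origin at its underside
Mind the look-alikes: they are no part of the job. What is shaped like the slide_box but blue is not meant.

How it is judged:
On the way, in this order (a step that is already met when the one before it is completed fails the run):
1. the slide box is fully home against the end stops, the clamp still open (x of slide_box in the frame of shaker between 0.021 and 0.029 m and angle between the x axis of slide_box and the x axis of shaker, either way round below 0.05 rad and z of slide_box in the frame of shaker below 0.05 m and value of joint clamp_lever below 0.4 rad), for 0.2 s.
2. the lever is past its dead point and locked, the pad pressing on the box (value of joint clamp_lever above 1.12 rad and contact force between clamp_pad and slide_box above 1.5 N), for 0.2 s.
At the end, for the whole second after the job is handed in: The lever is locked (over 1.12 rad), the pad presses on the box with over 1.5 N, and the box lies flat and square (within 0.05 rad) in its lane within 4 mm of the end stops, at rest (all of step 2 and x of slide_box in the frame of shaker between 0.021 and 0.029 m and angle between the x axis of slide_box and the x axis of shaker, either way round below 0.05 rad and z of slide_box in the frame of shaker below 0.05 m and linear speed of slide_box below 0.01 m/s and velocity of joint clamp_lever below 0.05 rad/s); the robot touches nothing.
It fails at once if the slide box is lifted or tipped (z of slide_box in the frame of shaker above 0.055 m or angle between slide_box's own z axis and vertical above 0.12 rad).
It fails at once if the clamp is closed before the box is home (value of joint clamp_lever above 0.7 rad and x of slide_box in the frame of shaker below 0.019 m).
It fails at once if another thing on the bench is moved by more than 15 mm, lifted or knocked over (distance of any of timer, bottle_small, tip_box from where it was at the start of the episode above 0.015 m or angle between any of timer, bottle_small, tip_box's own z axis and vertical above 0.3 rad).
It also fails if it takes over 51 s, if anything falls off the work surface, if the arm or the gripper's body presses on something with over 40 N, if the wrist force passes 120 N, or if a joint passes its speed limit or range.

### The arm

A 6-joint arm with a two-finger parallel gripper is mounted at the origin on a cart in front of the work surface, level with it; the furniture and walls round the work are solid. World frame = base frame: x ahead of the robot, y to its left, z up, the work surface at z = 0. Lengths are in m, angles in rad, forces in N, time in s.
With the tool pointing down it reaches from about 0.35 to 0.975 m from the base axis. Payload 4.9 kg.
Tool frame: the origin (TCP) lies midway between the tips of the shut fingers; the grasp point (between the pads) lies 19 mm behind it; z points along the fingers, y is the direction in which the jaws open and shut (so a half turn about z gives the same grasp; the last joint's range is limited). The gripper opens to 85 mm and grips with 20 to 120 N. Pads are 22 mm wide; open, the fingers measure 114 mm over their backs; the gripper's body (76 mm by 85 mm) begins 54 mm behind the grasp point. The pads swing forward as they close: fully open they stand 13 mm farther back than shut.
Start: joints at [1.096, 0.053, 1.613, -0, 1.476, -0.119], TCP at [0.218, 0.586, 0.195] pointing down, gripper open.
Joint ranges: [-3.01, 3.01], [-1.01, 2.22], [0.06, 2.58], [-1.02, 4.17], [0.09, 2.62], [-3.14, 3.14]. Speed limits (rad/s): [2.57, 2.57, 3.14, 3.14, 3.14, 3.14].

### API

Orientations are given as a unit quaternion [w, x, y, z].
In Python, from plant import state, grab_frame, camera_info, job_done, cut_out gives the robot as it stands.
- The arm moves only by the tool step_arm, never from a script. Its argument "moves" is a list of rows, each a list of 7 numbers: the shift along the tool's x, y, z in m, then the turn, a rotation vector about the tool's x, y, z in rad, then the finger opening in m, from 0 to 0.0854. A call has 1 to 8 rows; each row shifts and turns the commanded pose from where the row before left it, along the tool's axes as they then stand; what a row does not reach is not made up. A row lasts 1/10 s, in which the tool goes at most 50 mm and 8.59 degrees, less where a joint would pass 70% of its speed; a pose out of reach is approached as far as the arm can. A call is refused whole if a number of a shift passes 0.05 or a number of a turn 0.15, either way. A call with a gripper value outside its range is refused whole. The fingers move at their own pace and stop on an object; the grip force is fixed at half the most. Time passes only in rows, so rows that do not move let the fingers close. It gives the time, the measured TCP pose, the force and the opening at its end, in the units of the state.
- state(): the state, without advancing time (a new reading comes with each control period).
- grab_frame(name): name is "scene" or "top" or "wrist"; returns (picture, depth): 384x512x3 uint8, red, green, blue; 384x512 float32, m along the optical axis (not along the pixel's ray), 0 where there is no reading.
- camera_info(name): a dict with "intrinsics" (3x3 intrinsics, pixels), "world_from_camera" (4x4, takes a point from camera to world coordinates). Camera axes: x right, y down, z forward; pixel columns grow to the right and rows downward; lengths in m; the calibration is good to about 2 mm. A picture is of the moment at which its call begins: read the wrist's pose just before it. camera_info takes no time and is no camera call; for the wrist camera it gives the pose at the moment of the call.
- job_done(): hands the job in, once; it reports no verdict.
Trained networks look in the newest picture that a camera, given by its name, has taken for a name from the list of things; names that differ only in an ending like _2 or _b are one class to them, and where a whole thing is asked for, a point or a joint stands for the part that bears it (a point fixed in the world has none). Each returns a list of dicts, best first, with "conf" (0 to 1); they miss things now and then, are a little off and sometimes report something else, mostly with a low value. They report only what shows in the picture. A call takes as long as a camera call. They do not tell look-alikes from the thing itself.
- cut_out(camera, query): "mask" (384x512 bool, what is visible of it) and "point" ([column, row] in pixels, amid what is visible of it).
The state is a dict: "time": time; "joint_pos": joint angles; "joint_vel": joint speeds; "joint_efforts": joint torques, N m; "tool_pos": TCP position; "tool_rot": TCP orientation; "contact_force": force on the tool from outside, world axes, zero at the start; "ft_torque": the same for the moment, N m; "gripper_width": opening from 0.0 (shut) to 1.0 (fully open).
Only numpy, scipy, OpenCV 4.12 (cv2) and the standard library are available. Lean on these libraries where they do the work, as an engineer would, in place of code of your own. Each camera call takes 0.05 s, during which the arm holds its last target.

## Working session

There is one attempt and no reset: what is moved stays moved. The work goes in short steps, Python scripts to look and compute and a tool call to move; the robot and the scene stay as the last step left them, time stands still between calls to the robot, and variables do not carry over. Pictures are saved under pics/ and viewed, and the job is handed in when it is done.

Besides the shell and the picture viewer there is one more tool, called after "Emit:" as name(argument=value, ...) on one line, values as JSON. step_arm: Moves the arm, as the interface text tells. Its arguments: {"type":"object","properties":{"moves":{"type":"array"}},"required":["moves"]}

```bash
mkdir -p pics; ls; python3 - <<'E'
from plant import *
import cv2
print(state())
for n in ("scene","top","wrist"):
    p,d=grab_frame(n); cv2.imwrite(f"pics/{n}0.png",p[:,:,::-1]); 
    c=camera_info(n); print(n,c)
    import numpy as np; np.savez(f"{n}0.npz",p=p,d=d,K=c["intrinsics"],T=c["world_from_camera"])
E
```

```text
pics
{'time': 0.0, 'joint_pos': array([ 1.09601639e+00,  5.33425436e-02,  1.61426108e+00, -7.54479388e-06,
        1.47601771e+00, -1.19031526e-01]), 'joint_vel': array([-0.00026582, -0.00099796,  0.00045779,  0.00108688,  0.00203418,
       -0.00176012]), 'joint_efforts': array([ 4.92543822e-04, -3.93712127e+01, -3.70165908e+01, -1.46758939e-04,
        7.32923218e-03, -2.40835516e-05]), 'tool_pos': array([0.21738641, 0.58524314, 0.19369164]), 'tool_rot': array([-2.93166576e-04,  1.76937276e-01,  9.84221607e-01, -9.71055214e-04]), 'contact_force': array([-1.44733937, -0.1110286 ,  0.13143847]), 'ft_torque': array([0.01076794, 0.02045234, 0.04637889]), 'gripper_width': 0.9985431119765561}
scene {'intrinsics': array([[353.61758703,   0.        , 250.76133221],
       [  0.        , 353.61758703, 191.17360019],
       [  0.        ,   0.        ,   1.        ]]), 'world_from_camera': array([[ 0.49247918, -0.46111958,  0.73812804, -0.13969373],
       [-0.87032155, -0.26303198,  0.41635872, -0.25748892],
       [ 0.00216012, -0.84745673, -0.53086007,  0.62391098],
       [ 0.        ,  
[... 224 characters left out ...]
om_camera': array([[-0.02075456, -0.99231317,  0.1219993 ,  0.35337534],
       [-0.99977638,  0.02109413,  0.00149237,  0.1155028 ],
       [-0.00405436, -0.12194105, -0.99252906,  1.42111819],
       [ 0.        ,  0.        ,  0.        ,  1.        ]])}
wrist {'intrinsics': array([[314.16185487,   0.        , 261.47398921],
       [  0.        , 314.16185487, 187.67477463],
       [  0.        ,   0.        ,   1.        ]]), 'world_from_camera': array([[ 0.34847076,  0.89776338,  0.26942355,  0.14939779],
       [ 0.93731759, -0.33316085, -0.10217429,  0.61158648],
       [-0.00196695,  0.28814018, -0.95758622,  0.37222988],
       [ 0.        ,  0.        ,  0.        ,  1.        ]])}
```

View pics/scene0.png

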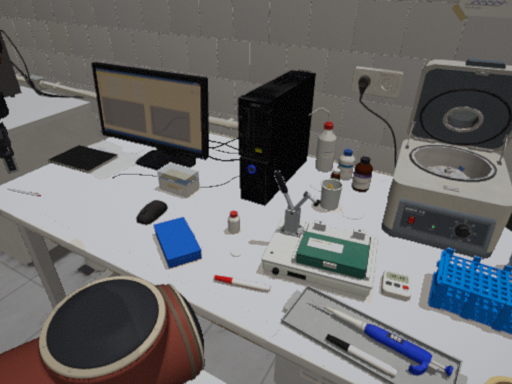

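View pics/top0.png

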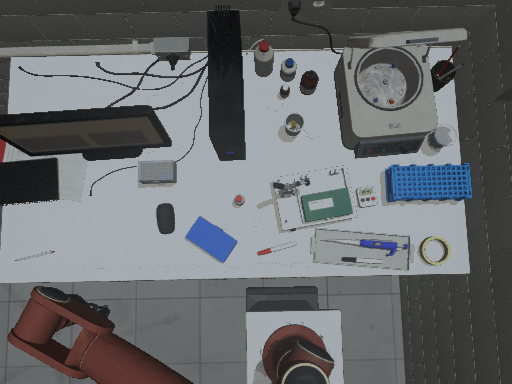

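View pics/wrist0.png

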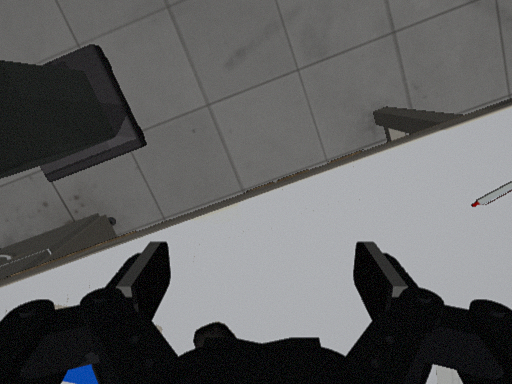

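```bash
cat > h.py <<'E'
import numpy as np,cv2
def load(n):
    z=np.load(n+".npz"); return z["p"],z["d"],z["K"],z["T"]
def cloud(d,K,T):
    v,u=np.mgrid[:d.shape[0],:d.shape[1]]
    P=np.stack([(u-K[0,2])/K[0,0]*d,(v-K[1,2])/K[1,1]*d,d],-1)
    return P@T[:3,:3].T+T[:3,3]
E
python3 - <<'E'
from h import *
for n,(a,b,c,e),s in (("top0",(260,155,390,240),6),("scene0",(215,150,425,320),3.7)):
    p,d,K,T=load(n); W=cloud(d,K,T)
    im=cv2.resize(p[b:e,a:c,::-1],None,fx=s,fy=s,interpolation=cv2.INTER_CUBIC); cv2.imwrite(f"pics/{n}_z.png",im); print(im.shape)
    roi=np.zeros(d.shape,bool); roi[b:e,a:c]=1
    r,g,bl=[p[...,i].astype(int) for i in range(3)]
    green=roi&(g>r+25)&(g>bl+5)
    G=W[green]; print(n,green.sum(),np.median(G,0))
    top=G[abs(G[:,2]-np.median(G[:,2]))<.012]
    rc=cv2.minAreaRect((top[:,:2]*1000).astype(np.float32)); print("green",rc,cv2.boxPoints(rc).round(1).tolist())
    m=roi&(abs(W[...,2]-.045)<.006)&(d>0); 
    k,l,st,ce=cv2.connectedComponentsWithStats(m.astype(np.uint8)); i=1+st[1:,4].argmax(); 
    m=roi&(W[...,2]>.037)&(W[...,2]<.085)&(d>0)
    Q=W[m]; rc=cv2.minAreaRect((Q[:,:2]*1000).astype(np.float32)); print("all",rc,st[i])
    print(np.histogram(W[roi][:,2],bins=np.arange(-.01,.22,.01)))
E
```

```text
(510, 780, 3)
top0 966 [ 0.4954298  -0.12761595  0.0776    ]
green ((498.89837646484375, -115.9302978515625), (85.2305679321289, 153.70814514160156), 9.164032936096191) [[444.6000061035156, -46.79999923706055], [469.1000061035156, -198.60000610351562], [553.2000122070312, -185.0], [528.7000122070312, -33.29999923706055]]
all ((549.7808227539062, -149.8282470703125), (202.83053588867188, 398.2472229003906), 9.050371170043945) [ 273  165   84   65 2091]
(array([4008, 2381,  418,   79,  144, 1998,  302,  132, 1077,  232,    7,
          5,   33,   16,   15,   32,   21,   27,   13,    6,   11,   14]), array([-0.01,  0.  ,  0.01,  0.02,  0.03,  0.04,  0.05,  0.06,  0.07,
        0.08,  0.09,  0.1 ,  0.11,  0.12,  0.13,  0.14,  0.15,  0.16,
        0.17,  0.18,  0.19,  0.2 ,  0.21]))
(629, 777, 3)
scene0 1698 [ 0.47610371 -0.13807375  0.07672375]
green ((496.4311218261719, -117.6304931640625), (89.77778625488281, 153.75479125976562), 9.05729866027832) [[440.0, -48.79999923706055], [464.20001220703125, -200.60000610351562], [552.9000244140625, -186.5], [528.7000122070312, -34.599998474121094]]
all ((740.227294921875, -2.901458740234375), (677.8170776367188, 508.2362976074219), 18.46784019470215) [ 261  217  117   72 1923]
(array([15633,  3001,  2114,  1078,   745,  2922,  1298,  1107,  2560,
         612,   456,   447,   417,   350,   424,   354,   345,   341,
        1066,   177,    41,    38]), array([-0.01,  0.  ,  0.01,  0.02,  0.03,  0.04,  0.05,  0.06,  0.07,
        0.08,  0.09,  0.1 ,  0.11,  0.12,  0.13,  0.14,  0.15,  0.16,
        0.17,  0.18,  0.19,  0.2 ,  0.21]))
```

View pics/top0_z.png

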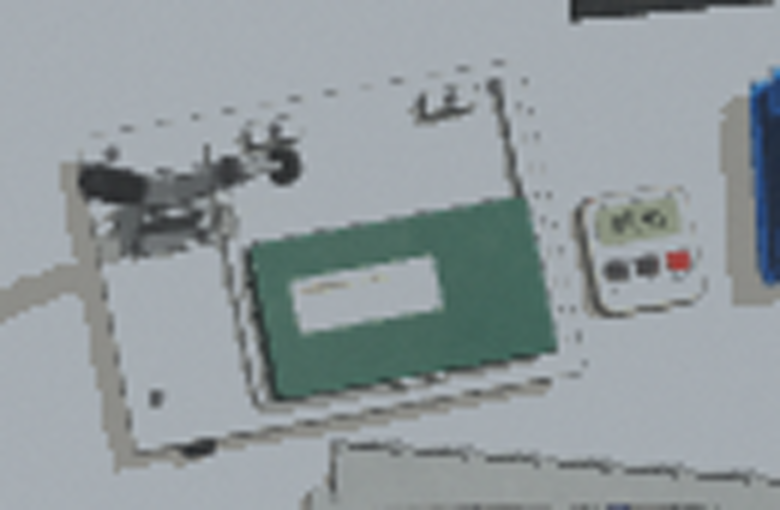

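View pics/scene0_z.png

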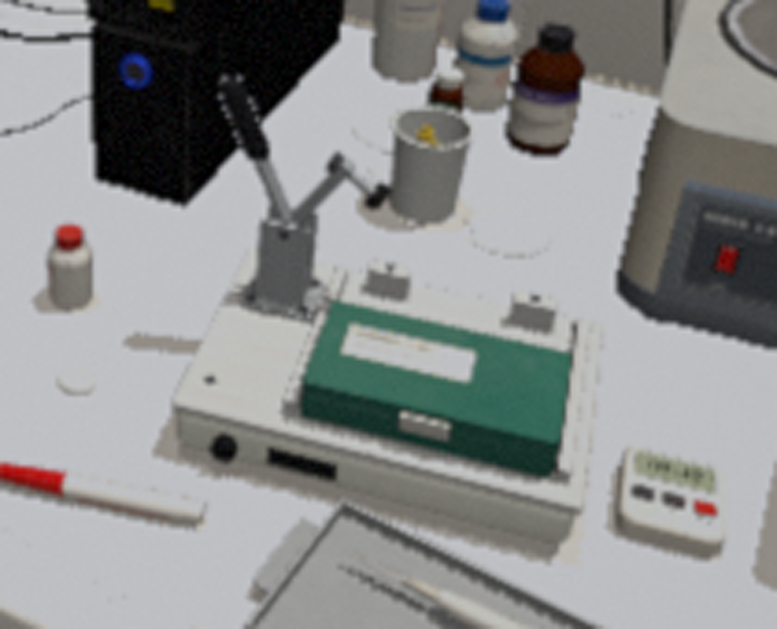

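```bash
python3 - <<'E'
from h import *
for n in ("top0","scene0"):
    p,d,K,T=load(n); W=cloud(d,K,T)
    roi=np.zeros(d.shape,bool)
    if n=="top0": roi[160:235,268:358]=1
    else: roi[215:295,255:382]=1
    m=roi&(abs(W[...,2]-.045)<.007)&(d>0)
    k,l,st,ce=cv2.connectedComponentsWithStats(m.astype(np.uint8)); i=1+st[1:,4].argmax()
    Q=W[l==i]; rc=cv2.minAreaRect((Q[:,:2]*1000).astype(np.float32)); print(n,"plat",rc,cv2.boxPoints(rc).round(1).tolist(),np.median(Q[:,2]))
    th=np.radians(-9.1 if 0 else 9.1)
    R=np.array([[np.cos(th),-np.sin(th)],[np.sin(th),np.cos(th)]])
    A=Q[:,:2]@R  # coordinates along lane
    print(np.percentile(A,[.2,1,2,98,99,99.8],axis=0).round(4).tolist())
    # heights above
    m=(W[...,2]>.1)&(W[...,2]<.25)&roi.any()
    Q=W[roi&(W[...,2]>.1)]; print(len(Q), np.percentile(Q@np.block([[R,np.zeros((2,1))],[0,0,1]]),[2,50,98],axis=0).round(3).tolist())
E
```

```text
top0 plat ((527.1892700195312, -81.56632995605469), (179.68551635742188, 256.3155517578125), 9.050370216369629) [[418.29998779296875, 30.899999618530273], [458.6000061035156, -222.3000030517578], [636.0999755859375, -194.0], [595.7999877929688, 59.099998474121094]] 0.04452914313234735
[[0.4179, -0.2907], [0.4187, -0.2894], [0.4197, -0.2877], [0.5956, -0.0388], [0.5964, -0.0374], [0.5973, -0.0363]]
237 [[0.367, -0.138, 0.11], [0.545, -0.073, 0.156], [0.558, 0.058, 1.421]]
scene0 plat ((524.42919921875, -82.39891052246094), (183.64402770996094, 254.84890747070312), 8.932639122009277) [[413.8999938964844, 29.200000762939453], [453.5, -222.5], [634.9000244140625, -194.0], [595.4000244140625, 57.70000076293945]] 0.04400969510672781
[[0.4137, -0.2914], [0.4146, -0.2907], [0.4151, -0.2898], [0.5801, -0.0396], [0.5867, -0.0383], [0.5938, -0.0369]]
56 [[-0.179, -0.232, 0.101], [-0.179, -0.232, 0.624], [0.536, -0.079, 0.624]]
```

```bash
cat >> h.py <<'E'
TH=np.radians(9.0); O=np.array([.527,-.112,0])
RS=np.array([[np.cos(TH),-np.sin(TH),0],[np.sin(TH),np.cos(TH),0],[0,0,1]])
def sh(P): return (np.asarray(P)-O)@RS
def tool(target_sh):
    from plant import state
    from scipy.spatial.transform import Rotation as Ro
    s=state(); q=s["tool_rot"]; R=Ro.from_quat(q[[1,2,3,0]]).as_matrix()
    w=O+RS@np.array(target_sh); print("t",s["time"],"shaker pos mm",(sh(s["tool_pos"])*1000).round(1),"force sh",(RS.T@s["contact_force"]).round(2))
    print("delta tool mm",(R.T@(w-s["tool_pos"])*1000).round(1))
    Rt=RS@np.diag([-1.,1,-1]); print("rotvec tool",Ro.from_matrix(R.T@Rt).as_rotvec().round(4), "joints",s["joint_pos"].round(2))
E
python3 - <<'E'
from h import *
for n in("top0","scene0"):
    p,d,K,T=load(n); W=cloud(d,K,T); S=W-O; S=S@RS
    hi=(S[...,2]>.1)&(d>0)&(S[...,2]<.6)
    Q=S[hi&(abs(S[...,0]-.045)<.25)&(abs(S[...,1]-.15)<.25)]
    far=Q[Q[:,0]>.11]; print(n,"tower",far.min(0), np.percentile(far,1,axis=0)) if len(far) else 0
    L=Q[(abs(Q[:,0]-.045)<.04)&(Q[:,1]>.0)&(Q[:,1]<.2)]
    for z in np.arange(.1,.22,.01):
        k=L[abs(L[:,2]-z)<.005]
        if len(k): print(round(z,3),len(k),np.percentile(k,[5,50,95],axis=0)[:, :2].round(3).tolist())
    lo=S[(S[...,2]>.045)&(d>0)&(S[...,2]<.3)&(S[...,1]>.165)&(S[...,1]<.4)&(abs(S[...,0])<.2)]
    print("left stuff",np.percentile(lo,[0,5,50,95,100],axis=0).round(3).tolist())
tool([-.115,0,.195])
E
```

```text
top0 tower [0.17941596 0.21976161 0.10119789] [0.18185445 0.22359874 0.11323456]
0.1 1 [[0.043, 0.135], [0.043, 0.135], [0.043, 0.135]]
0.11 23 [[0.032, 0.107], [0.038, 0.117], [0.057, 0.127]]
0.12 23 [[0.033, 0.105], [0.039, 0.118], [0.05, 0.127]]
0.13 16 [[0.039, 0.106], [0.043, 0.111], [0.05, 0.128]]
0.14 18 [[0.039, 0.059], [0.043, 0.102], [0.053, 0.131]]
0.15 36 [[0.037, 0.056], [0.044, 0.064], [0.052, 0.134]]
0.16 16 [[0.038, 0.058], [0.043, 0.093], [0.05, 0.136]]
0.17 23 [[0.038, 0.081], [0.043, 0.09], [0.049, 0.139]]
0.18 10 [[0.037, 0.142], [0.042, 0.145], [0.05, 0.149]]
0.19 8 [[0.036, 0.147], [0.04, 0.15], [0.049, 0.159]]
0.2 7 [[0.038, 0.15], [0.044, 0.154], [0.049, 0.167]]
0.21 28 [[0.038, 0.156], [0.044, 0.163], [0.051, 0.17]]
left stuff [[0.03, 0.166, 0.045], [0.044, 0.237, 0.05], [0.188, 0.28, 0.172], [0.196, 0.322, 0.285], [0.2, 0.328, 0.299]]
scene0 tower [0.17659016 0.21738814 0.1000059 ] [0.17859479 0.21961445 0.10295715]
0.1 30 [[0.03, 0.1], [0.032, 0.114], [0.053, 0.134]]
0.11 75 [[0.029, 0.101], [0.032, 0.114], [0.053, 0.134]]
0.12 35 [[0.034, 0.107], [0.038, 0
[... 157 characters left out ...]
], [0.039, 0.071], [0.047, 0.137]]
0.16 53 [[0.034, 0.076], [0.038, 0.09], [0.044, 0.146]]
0.17 51 [[0.033, 0.082], [0.038, 0.139], [0.045, 0.153]]
0.18 31 [[0.033, 0.141], [0.036, 0.148], [0.043, 0.158]]
0.19 30 [[0.034, 0.147], [0.037, 0.152], [0.044, 0.162]]
0.2 32 [[0.033, 0.15], [0.036, 0.157], [0.043, 0.166]]
0.21 29 [[0.035, 0.156], [0.04, 0.162], [0.044, 0.169]]
left stuff [[0.027, 0.165, 0.045], [0.179, 0.233, 0.056], [0.187, 0.275, 0.181], [0.196, 0.322, 0.289], [0.2, 0.328, 0.3]]
t 0.15 shaker pos mm [-196.6  737.2  193.9] force sh [ 0.09 -0.2  -0.85]
delta tool mm [-4.328e+02 -6.023e+02 -2.000e-01]
rotvec tool [-0.0015 -0.0006 -0.5128] joints [ 1.1   0.05  1.61 -0.    1.48 -0.12]
```

Emit:
step_arm(moves=[[0,0,0,0,0,-0.128,0],[0,0,0,0,0,-0.128,0],[0,0,0,0,0,-0.128,0],[0,0,0,0,0,-0.128,0]])

```text
time: 0.55
tool_pos: [0.2176, 0.5856, 0.1943]
tool_rot: [-0.0, -0.081, 0.997, -0.0]
contact_force: [0.4, 0.3, -0.5]
gripper_width: 0.328
```

```bash
python3 -c "
from h import *
tool([-.13,.3,.195]);tool([-.115,0,.195])"
```

```text
t 0.55 shaker pos mm [-196.5  737.4  194.3] force sh [ 0.46  0.22 -0.49]
delta tool mm [-6.460e+01 -4.377e+02 -4.000e-01]
rotvec tool [-0.0007 -0.0005  0.0044] joints [ 1.1   0.05  1.61  0.    1.48 -0.64]
t 0.55 shaker pos mm [-196.5  737.4  194.3] force sh [ 0.46  0.22 -0.49]
delta tool mm [-7.820e+01 -7.377e+02 -2.000e-01]
rotvec tool [-0.0007 -0.0005  0.0044] joints [ 1.1   0.05  1.61  0.    1.48 -0.64]
```

Emit:
step_arm(moves=[[-0.008,-0.046,0,0,0,0,0],[-0.008,-0.046,0,0,0,0,0],[-0.008,-0.046,0,0,0,0,0],[-0.008,-0.046,0,0,0,0,0],[-0.008,-0.046,0,0,0,0,0],[-0.008,-0.046,0,0,0,0,0],[-0.008,-0.046,0,0,0,0,0],[-0.008,-0.046,0,0,0,0,0]])

```text
time: 1.35
tool_pos: [0.3382, 0.2305, 0.1947]
tool_rot: [0.0, -0.078, 0.997, 0.0]
contact_force: [1.5, 0.1, -0.0]
gripper_width: 0.002
```

Emit:
step_arm(moves=[[-0.002,-0.046,0,0,0,0,0],[-0.002,-0.046,0,0,0,0,0],[-0.002,-0.046,0,0,0,0,0],[-0.002,-0.046,0,0,0,0,0],[-0.002,-0.046,0,0,0,0,0],[-0.002,-0.046,0,0,0,0,0],[-0.002,-0.046,0,0,0,0,0],[0,-0.046,0,0,0,0,0]])

```text
time: 2.15
tool_pos: [0.4091, -0.131, 0.1948]
tool_rot: [0.0, -0.078, 0.997, 0.0]
contact_force: [0.0, 0.2, -0.2]
gripper_width: 0.005
```

```bash
python3 -c "
from h import *
tool([-.115,0,.062])"
```

```text
t 2.15 shaker pos mm [-119.4   -0.4  194.8] force sh [ 0.05  0.16 -0.16]
delta tool mm [ -4.4   0.4 132.8]
rotvec tool [-0.      0.0005 -0.0015] joints [-0.48 -0.45  2.04  0.    1.54 -2.21]
```

Emit:
step_arm(moves=[[0,0,0.045,0,0,0,0],[0,0,0.045,0,0,0,0],[0,0,0.03,0,0,0,0],[0,0,0.013,0,0,0,0],[0,0,0,0,0,0,0]])

```text
time: 2.65
tool_pos: [0.4077, -0.1282, 0.0599]
tool_rot: [-0.002, -0.078, 0.997, 0.001]
contact_force: [-0.4, 1.3, -0.0]
gripper_width: -0.001
```

```bash
python3 - <<'E'
from h import *
from plant import *
tool([-.028,0,.062])
for n in ("scene","wrist"):
    p,d=grab_frame(n); c=camera_info(n); np.savez(n+"1.npz",p=p,d=d,K=c["intrinsics"],T=c["world_from_camera"])
    cv2.imwrite(f"pics/{n}1.png",p[...,::-1] if n=="wrist" else cv2.resize(p[150:320,215:425,::-1],None,fx=3.5,fy=3.5))
E
```

```text
t 2.65 shaker pos mm [-120.4    2.6   59.9] force sh [-0.16  1.34 -0.01]
delta tool mm [-92.4  -2.5  -2.4]
rotvec tool [ 0.0027 -0.0036 -0.0009] joints [-0.48 -0.32  2.18  0.    1.28 -2.21]
```

View pics/scene1.png

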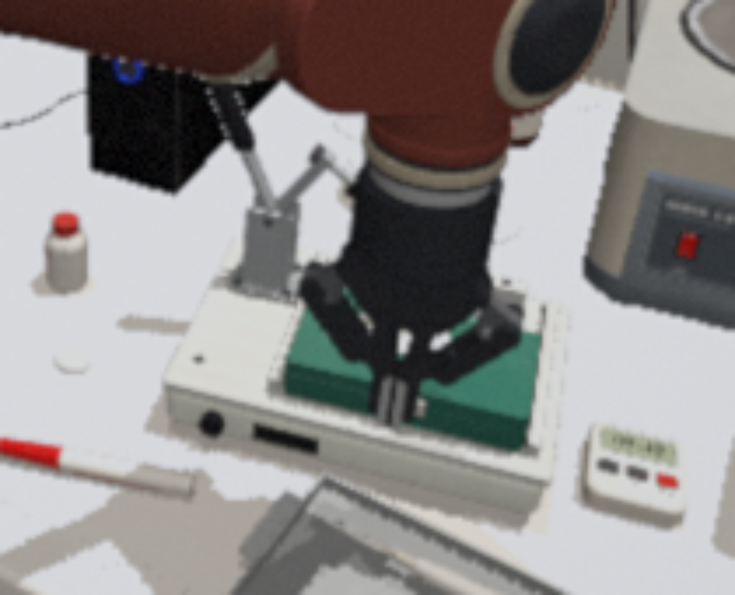

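View pics/wrist1.png

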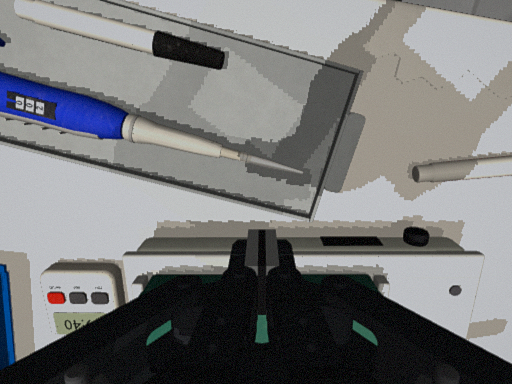

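Emit:
step_arm(moves=[[-0.015,-0.001,0,0,0,0,0],[-0.012,-0.001,0,0,0,0,0],[-0.006,0,0,0,0,0,0],[-0.006,0,0,0,0,0,0],[-0.007,0,0,0,0,0,0],[-0.007,0,0,0,0,0,0],[-0.007,0,0,0,0,0,0],[-0.007,0,0,0,0,0,0]])

```text
time: 3.55
tool_pos: [0.4763, -0.1205, 0.0619]
tool_rot: [-0.0, -0.078, 0.997, 0.0]
contact_force: [0.3, 0.5, -0.4]
gripper_width: -0.002
```

Emit:
step_arm(moves=[[-0.006,0,0,0,0,0,0],[-0.006,0,0,0,0,0,0],[-0.005,0,0,0,0,0,0],[0,0,0,0,0,0,0]])

```text
time: 3.95
tool_pos: [0.4931, -0.1179, 0.0619]
tool_rot: [0.0, -0.078, 0.997, -0.0]
contact_force: [0.2, -0.1, -0.3]
gripper_width: -0.001
```

```bash
python3 -c "
from h import *
tool([-.028,0,.062])"
```

```text
t 3.95 shaker pos mm [-34.4  -0.5  61.9] force sh [ 0.22 -0.11 -0.32]
delta tool mm [-6.4  0.5 -0.1]
rotvec tool [-0.      0.     -0.0006] joints [-0.38 -0.11  2.    0.    1.25 -2.11]
```

Emit:
step_arm(moves=[[-0.003,0,0,0,0,0,0],[-0.002,0,0,0,0,0,0],[0,0,0,0,0,0,0]])

```text
time: 4.25
tool_pos: [0.4976, -0.1172, 0.062]
tool_rot: [0.0, -0.078, 0.997, -0.0]
contact_force: [-0.1, -0.8, 0.3]
gripper_width: -0.001
```

Emit:
step_arm(moves=[[-0.002,0,0,0,0,0,0],[0,0,0,0,0,0,0]])

```text
time: 4.45
tool_pos: [0.4996, -0.1169, 0.062]
tool_rot: [0.0, -0.078, 0.997, -0.0]
contact_force: [-0.0, -0.6, 0.3]
gripper_width: 0.001
```

```bash
cat >> h.py <<'E'
def look(n,tag,crop=None,s=1):
    from plant import grab_frame,camera_info
    p,d=grab_frame(n); c=camera_info(n); np.savez(f"{n}{tag}.npz",p=p,d=d,K=c["intrinsics"],T=c["world_from_camera"])
    q=p if crop is None else p[crop[1]:crop[3],crop[0]:crop[2]]
    cv2.imwrite(f"pics/{n}{tag}.png",cv2.resize(q[...,::-1],None,fx=s,fy=s,interpolation=cv2.INTER_CUBIC))
    W=(cloud(d,c["intrinsics"],c["world_from_camera"])-O)@RS
    r,g,b=[p[...,i].astype(int) for i in range(3)]
    m=(g>r+25)&(g>b+5)&(abs(W[...,0])<.12)&(abs(W[...,1])<.1)&(abs(W[...,2]-.078)<.008)
    print(n,"green pts",m.sum(),np.percentile(W[m],[0,1,5,95,99,100],axis=0).round(4)[:,:2].tolist() if m.sum() else 0)
    return p,d,W
E
python3 - <<'E'
from h import *
look("scene",2,(215,150,425,320),3.5); look("top",2,(260,155,390,240),6)
tool([-.028,0,.062])
E
```

```text
scene green pts 1332 [[-0.0765, -0.0776], [-0.0751, -0.0763], [-0.074, -0.072], [0.0068, 0.0688], [0.011, 0.0737], [0.0139, 0.0765]]
top green pts 251 [[-0.071, -0.0765], [-0.0707, -0.0727], [-0.0693, -0.0652], [0.0115, 0.0742], [0.0137, 0.0765], [0.0147, 0.0776]]
t 4.55 shaker pos mm [-28.   -0.5  61.9] force sh [ 0.23 -0.49  0.65]
delta tool mm [ 0.   0.5 -0.1]
rotvec tool [-0.0001 -0.     -0.0009] joints [-0.38 -0.09  1.99 -0.    1.25 -2.1 ]
```

View pics/scene2.png

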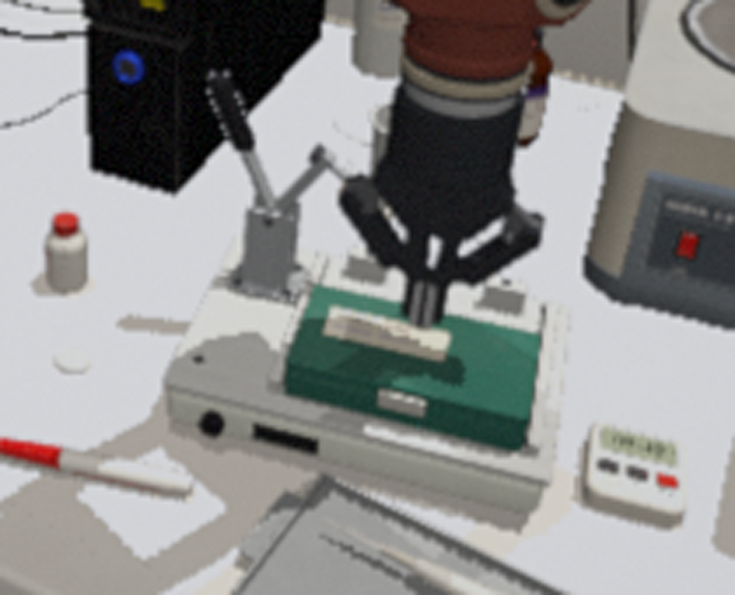

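View pics/top2.png

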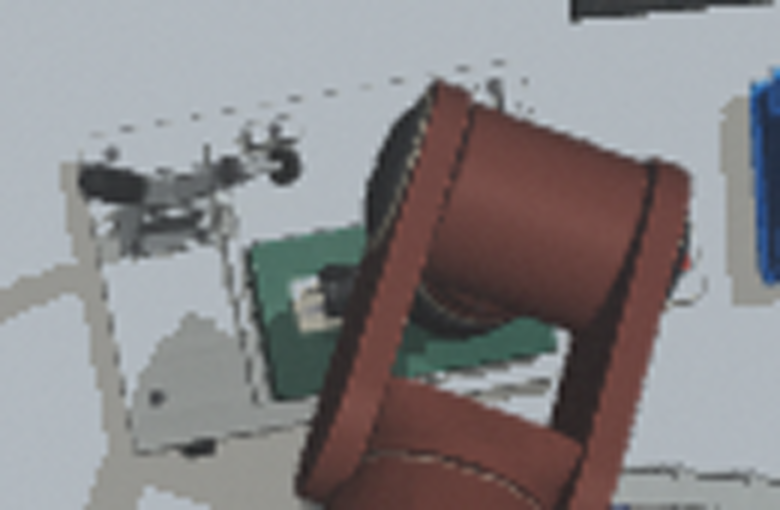

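```bash
python3 - <<'E'
from h import *
from plant import state,camera_info
print(state()["tool_pos"],state()["joint_pos"])
for n in("scene1","scene2"):
    p,d,K,T=load(n); S=(cloud(d,K,T)-O)@RS
    c0,r0=((395,405),(425,310))[n=="scene2"]
    for dr in range(-20,24,4):
        v=int(150+(r0+dr)/3.5); u=int(215+c0/3.5); print(n,u,v,p[v,u],S[v,u].round(4))
E
```

```text
[ 0.49943831 -0.11690591  0.06192415] [-3.75063664e-01 -9.45953998e-02  1.98899091e+00 -6.34315054e-05
  1.24717318e+00 -2.10204953e+00]
scene1 327 260 [52 50 51] [-0.1324  0.0013  0.1303]
scene1 327 261 [42 41 42] [-0.1346  0.0008  0.1296]
scene1 327 262 [43 45 44] [-0.1335  0.0006  0.126 ]
scene1 327 263 [47 46 45] [-0.1337  0.0003  0.1236]
scene1 327 264 [58 57 59] [-1.317e-01  1.000e-04  1.191e-01]
scene1 327 265 [77 76 76] [-0.1328 -0.0003  0.1175]
scene1 327 266 [83 83 83] [-0.133  -0.0006  0.115 ]
scene1 327 268 [96 95 95] [-0.1339 -0.0013  0.1105]
scene1 327 269 [96 97 95] [-0.1343 -0.0016  0.1083]
scene1 327 270 [94 95 94] [-0.1341 -0.0019  0.1054]
scene1 327 271 [98 96 97] [-0.1322 -0.0021  0.1009]
scene2 336 232 [51 49 53] [-0.0428 -0.0018  0.1356]
scene2 336 234 [52 52 51] [-0.04   -0.0024  0.128 ]
scene2 336 235 [51 50 52] [-0.0411 -0.0028  0.1261]
scene2 336 236 [67 66 66] [-0.0408 -0.0031  0.1232]
scene2 336 237 [75 73 73] [-0.0414 -0.0035  0.1209]
scene2 336 238 [81 79 80] [-0.0423 -0.0039  0.1188]
scene2 336 239 [91 90 90] [-0.0398 -0.0041  0.1141]
scene2 336 240 [93 91 91] [-0.0405 -0.0045  0.1119]
scene2 336 242 [94 93 93] [-0.0407 -0.0053  0.1065]
scene2 336 243 [105 104 102] [-0.0431 -0.0058  0.1055]
scene2 336 244 [166 165 152] [-0.0402 -0.006   0.1004]
```

```bash
python3 - <<'E'
from h import *
for n in("scene1","scene2"):
    p,d,K,T=load(n); S=(cloud(d,K,T)-O)@RS
    us,v0=((325,326,327,328,329,330),262) if n=="scene1" else ((333,334,335,336,337,338),238)
    for u in us:
        print(n,u,[(v,int(p[v,u].mean()),*(S[v,u]*1000).round(0).astype(int)) for v in range(v0,v0+14,1)])
E
python3 - <<'E'
import cv2,numpy as np
z=np.load('scene1.npz')['p'];cv2.imwrite('pics/s1f.png',cv2.resize(z[220:285,290:370,::-1],None,fx=9,fy=9,interpolation=cv2.INTER_NEAREST))
E
```

```text
scene1 325 [(262, 105, np.int64(-133), np.int64(5), np.int64(124)), (263, 105, np.int64(-133), np.int64(4), np.int64(122)), (264, 102, np.int64(-133), np.int64(4), np.int64(119)), (265, 91, np.int64(-134), np.int64(4), np.int64(117)), (266, 88, np.int64(-133), np.int64(3), np.int64(114)), (267, 76, np.int64(-135), np.int64(3), np.int64(112)), (268, 72, np.int64(-134), np.int64(3), np.int64(110)), (269, 68, np.int64(-133), np.int64(2), np.int64(106)), (270, 60, np.int64(-133), np.int64(2), np.int64(103)), (271, 90, np.int64(-133), np.int64(2), np.int64(100)), (272, 171, np.int64(-77), np.int64(6), np.int64(44)), (273, 210, np.int64(-79), np.int64(5), np.int64(43)), (274, 199, np.int64(-83), np.int64(5), np.int64(44)), (275, 172, np.int64(-87), np.int64(4), np.int64(44))]
scene1 326 [(262, 67, np.int64(-134), np.int64(3), np.int64(126)), (263, 65, np.int64(-135), np.int64(2), np.int64(124)), (264, 62, np.int64(-133), np.int64(2), np.int64(120)), (265, 57, np.int64(-134), np.int64(2), np.int64(118)), (266, 51, np.int64(-134), np.int64(1), np.int64(115)), (267, 47, np.int64(-134), np.int
[... 7627 characters left out ...]
-36), np.int64(-8), np.int64(112)), (240, 70, np.int64(-39), np.int64(-9), np.int64(112)), (241, 68, np.int64(-38), np.int64(-9), np.int64(108)), (242, 77, np.int64(-37), np.int64(-9), np.int64(104)), (243, 113, np.int64(-7), np.int64(-8), np.int64(78)), (244, 170, np.int64(-10), np.int64(-9), np.int64(77)), (245, 204, np.int64(-12), np.int64(-9), np.int64(76)), (246, 205, np.int64(-17), np.int64(-10), np.int64(77)), (247, 205, np.int64(-21), np.int64(-11), np.int64(77)), (248, 201, np.int64(-24), np.int64(-11), np.int64(77)), (249, 179, np.int64(-29), np.int64(-12), np.int64(78)), (250, 136, np.int64(-29), np.int64(-12), np.int64(76)), (251, 127, np.int64(-34), np.int64(-13), np.int64(77))]
```

View pics/s1f.png

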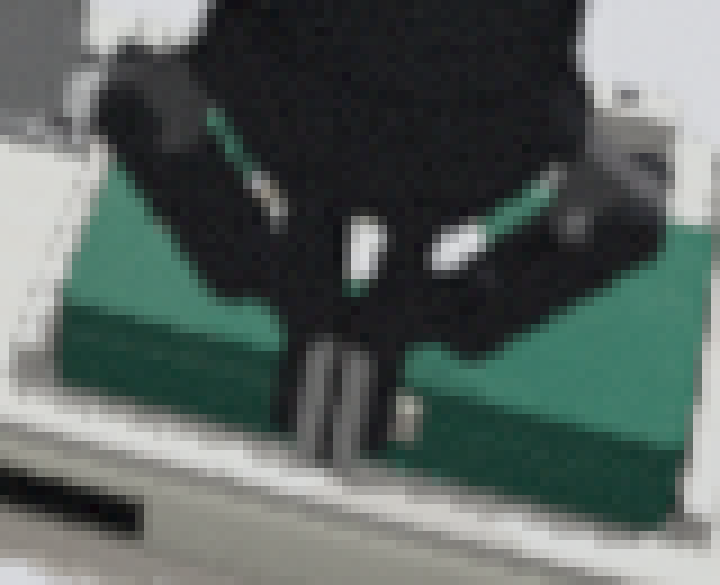

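Emit:
step_arm(moves=[[0.04,0,0,0,0,0,0],[0.04,0,0,0,0,0,0],[0.012,0,0,0,0,0,0],[0,0,0.02,0,0,0,0],[0,0,0.015,0,0,0,0],[0,0,0.005,0,0,0,0],[0,0,0,0,0,0,0]])

```text
time: 5.25
tool_pos: [0.4079, -0.1309, 0.0212]
tool_rot: [-0.001, -0.078, 0.997, 0.0]
contact_force: [0.2, 0.0, -0.3]
gripper_width: -0.005
```

```bash
python3 - <<'E'
from h import *
p,d,S=look("scene",3,(290,220,370,285),9)
tool([-.028,0,.022])
for u in (326,327,328): print([(v,int(p[v,u].mean()),*(S[v,u]*1000).round(0).astype(int).tolist()) for v in range(270,290,1)])
E
```

```text
scene green pts 386 [[-0.0765, -0.0777], [-0.0754, -0.0772], [-0.0743, -0.076], [0.0081, 0.0727], [0.0115, 0.0753], [0.0126, 0.0765]]
t 5.3 shaker pos mm [-119.9   -0.4   22. ] force sh [ 0.86 -0.26 -0.11]
delta tool mm [-91.9   0.5   0. ]
rotvec tool [ 0.0002 -0.0003 -0.0008] joints [-0.48 -0.26  2.21 -0.    1.2  -2.21]
[(270, 27, -128, 0, 99), (271, 29, -126, 0, 94), (272, 44, -130, 0, 96), (273, 55, -130, -1, 93), (274, 53, -134, -1, 94), (275, 46, -133, -1, 90), (276, 44, -133, -2, 87), (277, 51, -133, -2, 85), (278, 54, -134, -2, 83), (279, 66, -133, -3, 79), (280, 76, -133, -3, 76), (281, 83, -135, -4, 76), (282, 92, -134, -4, 72), (283, 94, -135, -4, 70), (284, 93, -135, -4, 67), (285, 98, -133, -5, 62), (286, 115, -133, -5, 59), (287, 136, -76, -2, -3), (288, 136, -81, -2, -1), (289, 134, -83, -3, -2)]
[(270, 22, -122, -1, 94), (271, 26, -128, -2, 96), (272, 29, -127, -2, 93), (273, 56, -131, -3, 95), (274, 76, -134, -3, 95), (275, 83, -134, -3, 91), (276, 93, -134, -4, 89), (277, 93, -134, -4, 86), (278, 99, -134, -4, 84), (279, 98, -133, -5, 80), (280, 101, -135, -5, 79), (281, 102, -134, -5, 75), (282, 104, -136, -6, 74), (283, 104, -134, -6, 70), (284, 106, -134, -6, 67), (285, 106, -134, -7, 64), (286, 113, -134, -7, 61), (287, 130, -75, -4, -3), (288, 135, -78, -5, -2), (289, 134, -81, -5, -3)]
[(270, 27, -136, -4, 107), (271, 26, -137, -4, 106), (272, 36, -136, -5, 102), (273, 60, -135, -5, 99), (274, 93, -133, -5, 94), (275, 103, -135, -6, 93), (276, 106, -135, -6, 90), (277, 104, -134, -6, 87), (278, 105, -136, -7, 86), (279, 103, -134, -7, 82), (280, 99, -134, -7, 78), (281, 92, -134, -7, 75), (282, 85, -133, -8, 72), (283, 87, -129, -8, 65), (284, 110, -87, -6, 19), (285, 124, -86, -6, 15), (286, 125, -83, -6, 9), (287, 128, -75, -6, -2), (288, 136, -78, -7, -2), (289, 133, -81, -7, -3)]
```

View pics/scene3.png

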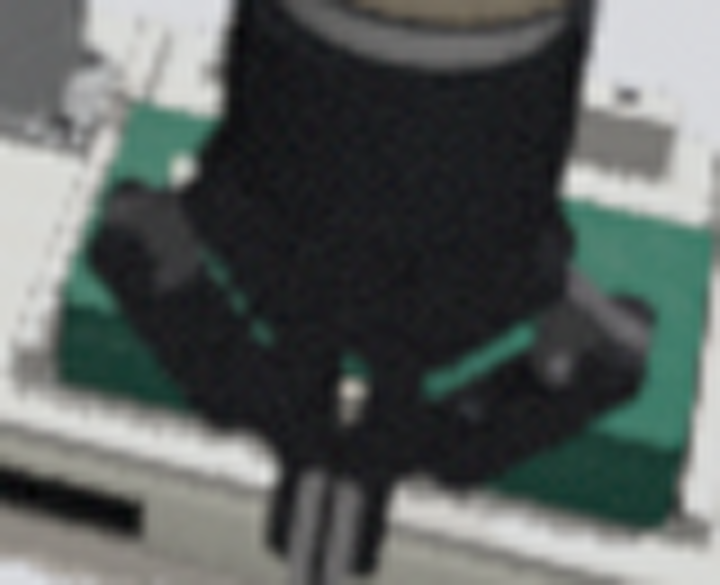

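Emit:
step_arm(moves=[[-0.015,0.002,0,0,0,0,0],[-0.012,0.002,0,0,0,0,0],[-0.006,0,0,0,0,0,0],[-0.006,0,0,0,0,0,0],[-0.006,0,0,0,0,0,0]])

```text
time: 5.8
tool_pos: [0.4524, -0.1203, 0.022]
tool_rot: [-0.001, -0.078, 0.997, -0.0]
contact_force: [-2.7, -0.3, 1.7]
gripper_width: -0.003
```

Emit:
step_arm(moves=[[-0.006,0,0,0,0,0,0],[-0.006,0,0,0,0,0,0],[-0.006,0,0,0,0,0,0],[-0.006,0,0,0,0,0,0]])

```text
time: 6.2
tool_pos: [0.4765, -0.1164, 0.0218]
tool_rot: [-0.0, -0.078, 0.997, 0.0]
contact_force: [-1.8, -1.3, 1.6]
gripper_width: -0.001
```

```bash
python3 - <<'E'
from h import *
p,d,S=look("scene",4,(215,150,425,320),3.5)
tool([-.028,0,.022])
E
```

```text
scene green pts 640 [[-0.045, -0.0775], [-0.0438, -0.0769], [-0.0426, -0.0747], [0.0293, 0.0711], [0.0394, 0.075], [0.0438, 0.0762]]
t 6.25 shaker pos mm [-49.6   3.4  22.1] force sh [0.24 1.23 0.56]
delta tool mm [-21.6  -3.4   0.1]
rotvec tool [-0.0002  0.0014 -0.0009] joints [-0.39 -0.09  2.06  0.    1.17 -2.12]
```

View pics/scene4.png

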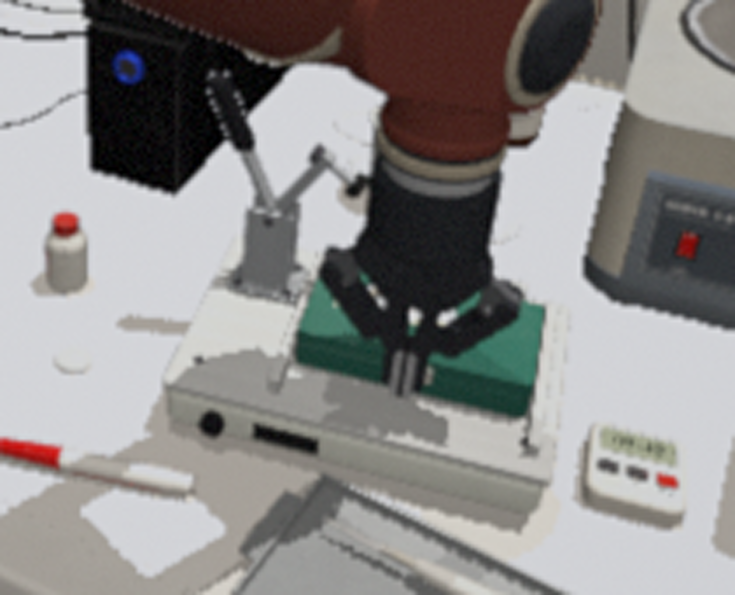

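Emit:
step_arm(moves=[[-0.006,0,0,0,0,0,0],[-0.005,0,0,0,0,0,0],[-0.004,0,0,0,0,0,0],[-0.003,0,0,0,0,0,0]])

```text
time: 6.65
tool_pos: [0.4941, -0.1136, 0.0217]
tool_rot: [-0.0, -0.078, 0.997, 0.0]
contact_force: [-1.7, -0.4, -0.2]
gripper_width: -0.004
```

Emit:
step_arm(moves=[[-0.002,0,0,0,0,0,0],[-0.001,0,0,0,0,0,0]])

```text
time: 6.85
tool_pos: [0.4969, -0.1132, 0.0218]
tool_rot: [-0.0, -0.078, 0.997, 0.0]
contact_force: [-2.1, -0.0, 0.4]
gripper_width: 0.001
```

Emit:
step_arm(moves=[[-0.001,0,0,0,0,0,0],[-0.001,0,0,0,0,0,0]])

```text
time: 7.05
tool_pos: [0.4988, -0.1129, 0.0218]
tool_rot: [-0.0, -0.078, 0.997, 0.0]
contact_force: [-0.5, 0.4, -0.5]
gripper_width: 0.001
```

Emit:
step_arm(moves=[[-0.001,0,0,0,0,0,0],[-0.001,0,0,0,0,0,0]])

```text
time: 7.25
tool_pos: [0.4999, -0.1129, 0.0218]
tool_rot: [-0.001, -0.078, 0.997, -0.0]
contact_force: [-6.8, -2.3, 2.7]
gripper_width: 0.001
```

Emit:
step_arm(moves=[[-0.001,0,0,0,0,0,0],[-0.001,0,0,0,0,0,0]])

```text
time: 7.45
tool_pos: [0.4996, -0.1129, 0.0218]
tool_rot: [-0.004, -0.078, 0.997, -0.0]
contact_force: [-16.8, -3.2, 10.5]
gripper_width: -0.002
```

```bash
python3 - <<'E'
from h import *
p,d,S=look("scene",5,(215,150,425,320),3.5)
tool([-.028,0,.022])
E
```

```text
scene green pts 634 [[-0.0208, -0.0774], [-0.02, -0.0767], [-0.0192, -0.0744], [0.053, 0.0709], [0.0637, 0.0747], [0.0692, 0.0761]]
t 7.5 shaker pos mm [-27.2   3.4  21.8] force sh [-14.28  -0.36   8.76]
delta tool mm [ 0.8 -3.4 -0.2]
rotvec tool [ 0.0004 -0.0087 -0.0002] joints [-0.37 -0.03  2.01 -0.    1.18 -2.09]
```

View pics/scene5.png

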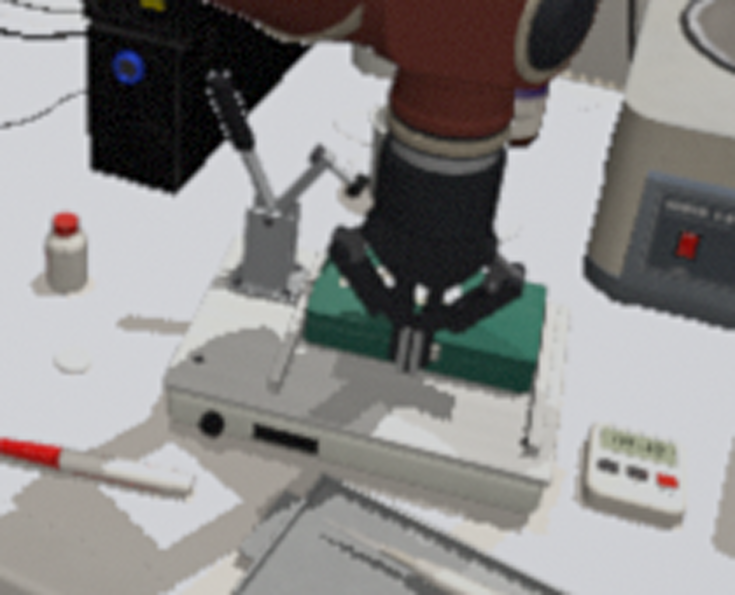

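Emit:
step_arm(moves=[[0.003,0,0,0,0,0,0],[0.006,0,0,0,0,0,0],[0.03,0,0,0,0,0,0],[0.03,0,0,0,0,0,0],[0,0,-0.045,0,0,0,0],[0,0,-0.045,0,0,0,0],[0,0,-0.045,0,0,0,0],[0,0,-0.045,0,0,0,0]])

```text
time: 8.3
tool_pos: [0.4345, -0.1229, 0.204]
tool_rot: [0.001, -0.078, 0.997, -0.0]
contact_force: [0.6, -0.2, 0.4]
gripper_width: 0.003
```

```bash
python3 - <<'E'
from h import *
p,d,S=look("scene",6,(215,150,425,320),3.5)
p,d,S=look("top",6,(260,155,390,240),6)
tool([.045,.115,.200])
E
```

```text
scene green pts 1233 [[-0.0217, -0.0776], [-0.02, -0.0763], [-0.0183, -0.0717], [0.0628, 0.0689], [0.0668, 0.074], [0.0687, 0.0768]]
top green pts 825 [[-0.0154, -0.0765], [-0.0148, -0.0744], [-0.0114, -0.0671], [0.0665, 0.0694], [0.0689, 0.0755], [0.0703, 0.0782]]
t 8.4 shaker pos mm [-89.2   1.2 210.6] force sh [ 0.51 -0.69  0.81]
delta tool mm [-134.   114.    11.4]
rotvec tool [-0.0084  0.0133 -0.0007] joints [-0.44 -0.39  1.98  0.    1.54 -2.17]
```

View pics/scene6.png

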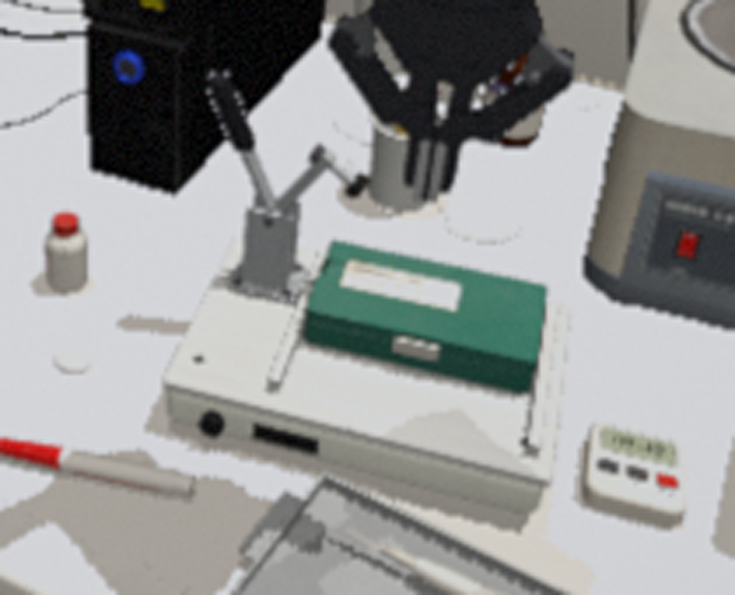

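View pics/top6.png

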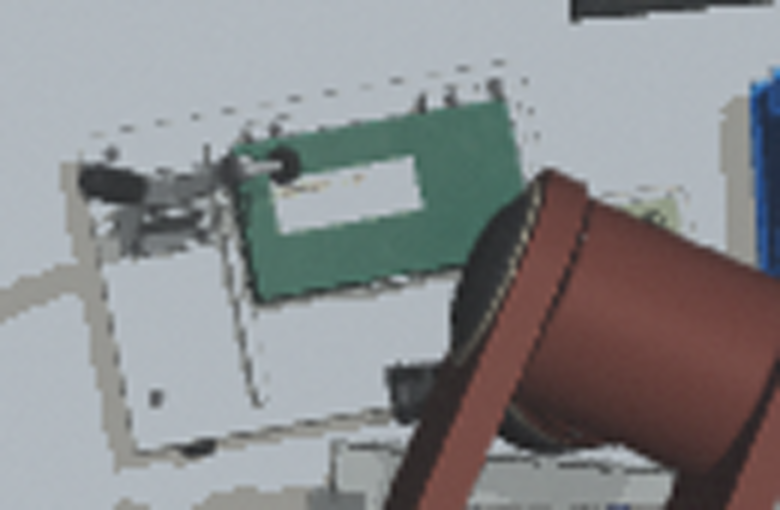

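```bash
python3 - <<'E'
from h import *
p,d,K,T=load("scene6"); S=(cloud(d,K,T)-O)@RS
m=(d>0)&(S[...,0]<-.02)&(S[...,0]>-.17)&(abs(S[...,1])<.12)&(S[...,2]>.15)&(p.max(-1)<130)
Q=S[m]
for z in np.arange(.23,.40,.01):
    k=Q[abs(Q[:,2]-z)<.005]
    if len(k): print(round(z,3),len(k),(k[:,1].min()*1000).round(),(k[:,1].max()*1000).round(),(k[:,0].min()*1000).round(),(k[:,0].max()*1000).round())
E
```

```text
0.24 5 2.0 8.0 -107.0 -104.0
0.25 56 -9.0 15.0 -108.0 -101.0
0.26 71 -11.0 16.0 -108.0 -92.0
0.27 72 -11.0 16.0 -109.0 -92.0
0.28 77 -17.0 30.0 -110.0 -86.0
0.29 179 -33.0 36.0 -111.0 -87.0
0.3 217 -41.0 44.0 -113.0 -85.0
0.31 204 -47.0 51.0 -114.0 -82.0
0.32 244 -53.0 59.0 -114.0 -86.0
0.33 378 -58.0 63.0 -117.0 -83.0
0.34 291 -50.0 55.0 -118.0 -91.0
0.35 296 -39.0 44.0 -116.0 -88.0
0.36 111 -37.0 42.0 -108.0 -90.0
0.37 165 -35.0 39.0 -134.0 -100.0
0.38 249 -35.0 40.0 -134.0 -97.0
0.39 259 -35.0 38.0 -134.0 -97.0
```

Emit:
step_arm(moves=[[-0.026,0.023,0,0,0,0,0],[-0.026,0.023,0,0,0,0,0],[-0.026,0.023,0,0,0,0,0],[-0.026,0.023,0,0,0,0,0],[-0.026,0.023,0,0,0,0,0],[0,0,0,0,0,0,0]])

```text
time: 9.0
tool_pos: [0.5465, 0.0135, 0.201]
tool_rot: [0.0, -0.08, 0.997, 0.001]
contact_force: [-0.4, 0.0, 0.1]
gripper_width: 0.002
```

```bash
python3 - <<'E'
from h import *
tool([.043,.120,.159])
p,d,S=look("scene",7,(215,100,425,270),3.5)
E
```

```text
t 9.0 shaker pos mm [ 38.9 121.  201. ] force sh [-0.4   0.08  0.1 ]
delta tool mm [-4.1 -1.  42. ]
rotvec tool [0.0014 0.0003 0.003 ] joints [-0.11 -0.14  1.79  0.    1.49 -1.84]
scene green pts 1208 [[-0.0218, -0.0773], [-0.0198, -0.0762], [-0.0183, -0.0717], [0.0631, 0.0687], [0.0662, 0.0739], [0.0683, 0.0767]]
```

View pics/scene7.png

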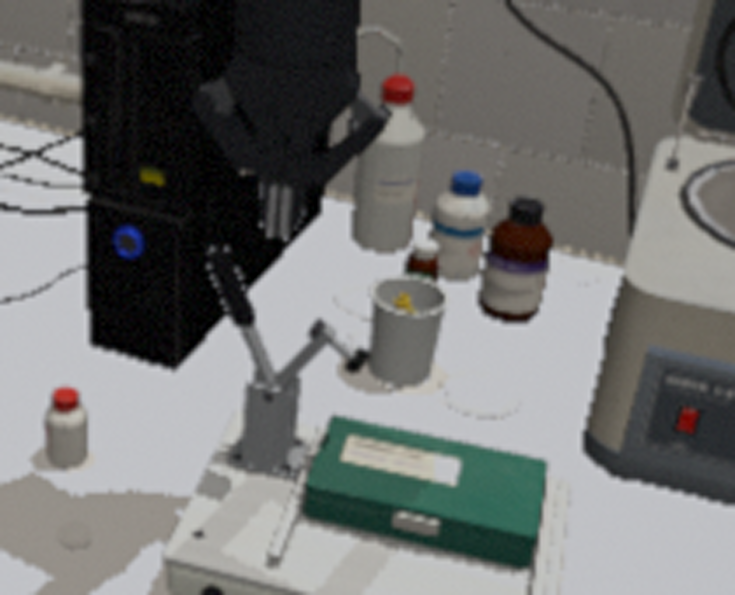

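Emit:
step_arm(moves=[[-0.004,0,0.015,0,0,0,0],[0,0,0.015,0,0,0,0],[0,0,0.012,0,0,0,0],[0,0.005,0,0,0,0,0],[0,0,0,0,0,0,0]])

```text
time: 9.55
tool_pos: [0.5476, 0.0165, 0.159]
tool_rot: [-0.001, -0.078, 0.997, 0.0]
contact_force: [0.3, 0.6, 0.8]
gripper_width: -0.002
```

```bash
python3 - <<'E'
from h import *
tool([.043,.137,.159])
p,d,S=look("scene",8,(245,100,345,175),7.5)
E
```

```text
t 9.55 shaker pos mm [ 40.4 123.7 159. ] force sh [0.35 0.56 0.76]
delta tool mm [-2.6 13.3  0. ]
rotvec tool [ 0.0006 -0.0014 -0.0012] joints [-0.11 -0.11  1.83  0.    1.42 -1.83]
scene green pts 1205 [[-0.022, -0.0775], [-0.0199, -0.0762], [-0.0185, -0.0718], [0.0623, 0.0683], [0.0664, 0.0735], [0.0699, 0.0759]]
```

View pics/scene8.png

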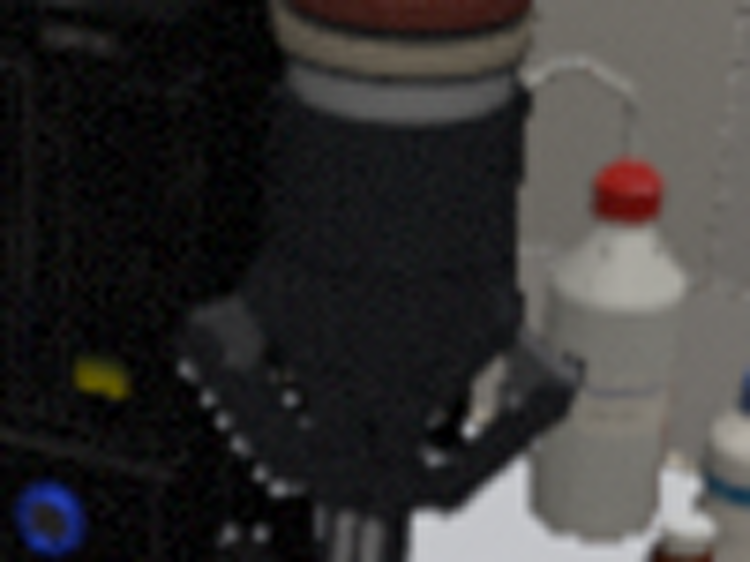

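Emit:
step_arm(moves=[[-0.002,0.005,0,0,0,0,0],[0,0.004,0,0,0,0,0],[0,0,0,0,0,0,0]])

```text
time: 9.9
tool_pos: [0.5492, 0.0261, 0.1605]
tool_rot: [0.0, -0.078, 0.997, 0.0]
contact_force: [-0.2, 0.1, -0.2]
gripper_width: -0.003
```

Emit:
step_arm(moves=[[0,0.003,0,0,0,0,0],[0,0.002,0,0,0,0,0],[0,0,0,0,0,0,0]])

```text
time: 10.2
tool_pos: [0.5481, 0.0308, 0.1599]
tool_rot: [0.0, -0.078, 0.997, 0.0]
contact_force: [0.7, 0.1, 0.4]
gripper_width: 0.003
```

```bash
python3 - <<'E'
from h import *
tool([.043,.137,.159])
p,d,S=look("scene",9,(245,140,345,215),7.5)
E
```

```text
t 10.2 shaker pos mm [ 43.2 137.7 159.9] force sh [0.73 0.03 0.38]
delta tool mm [ 0.2 -0.7  0.9]
rotvec tool [ 0.      0.0001 -0.0005] joints [-0.08 -0.11  1.83  0.    1.42 -1.81]
scene green pts 1202 [[-0.0209, -0.0774], [-0.0196, -0.0762], [-0.0183, -0.0718], [0.0625, 0.0682], [0.066, 0.0737], [0.0692, 0.0769]]
```

View pics/scene9.png

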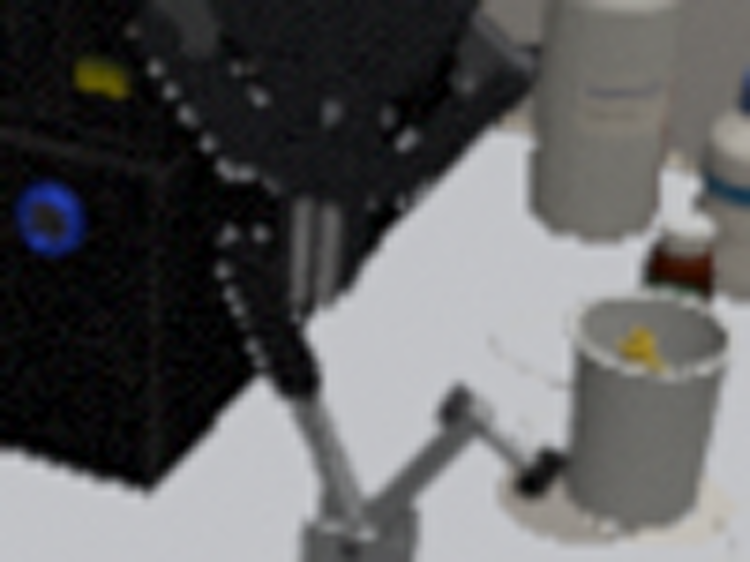

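Emit:
step_arm(moves=[[0,0.0075,0.003,0,0,0,0],[0,0.0075,0.004,0,0,0,0],[0,0.007,0.0045,0,0,0,0],[0,0.0065,0.005,0,0,0,0]])

```text
time: 10.65
tool_pos: [0.5448, 0.0574, 0.1461]
tool_rot: [0.001, -0.078, 0.997, -0.002]
contact_force: [-2.8, -5.5, 10.8]
gripper_width: 0.002
```

```bash
python3 - <<'E'
from h import *
tool([.043,.166,.142])
p,d,S=look("scene",10,(245,140,345,215),7.5)
E
```

```text
t 10.65 shaker pos mm [ 44.1 164.6 146.1] force sh [-3.64 -4.97 10.81]
delta tool mm [1.1 1.4 4. ]
rotvec tool [-0.004   0.0023 -0.0013] joints [-0.03 -0.1   1.84 -0.    1.39 -1.75]
scene green pts 1199 [[-0.021, -0.0774], [-0.0198, -0.0761], [-0.0183, -0.0719], [0.0626, 0.0678], [0.0665, 0.0736], [0.0694, 0.0757]]
```

View pics/scene10.png

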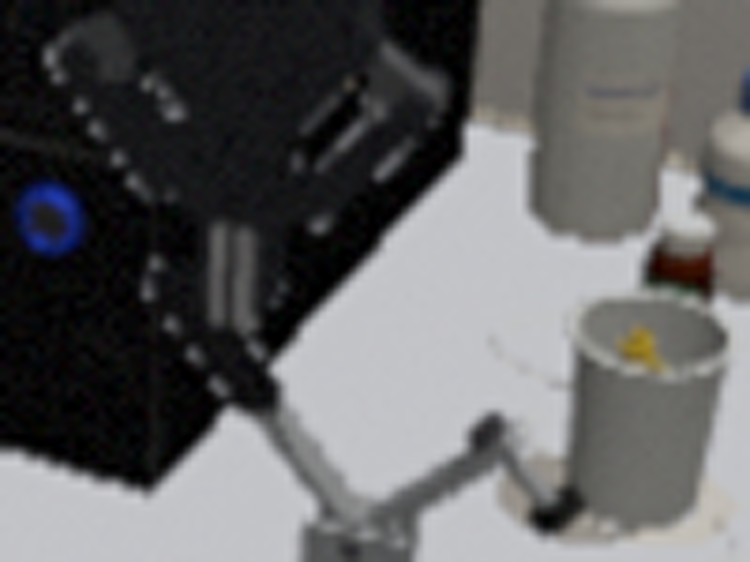

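Emit:
step_arm(moves=[[0,0.006,0.006,0,0,0,0],[0,0.006,0.006,0,0,0,0],[0,0.005,0.0065,0,0,0,0],[0,0.0045,0.007,0,0,0,0],[0,0.004,0.0075,0,0,0,0],[0,0.003,0.0075,0,0,0,0]])

```text
time: 11.3
tool_pos: [0.5406, 0.0878, 0.1044]
tool_rot: [0.002, -0.078, 0.997, 0.0]
contact_force: [1.1, 1.3, 2.3]
gripper_width: -0.0
```

```bash
python3 - <<'E'
from h import *
tool([.043,.194,.102])
p,d,S=look("scene",11,(235,140,345,215),7)
E
```

```text
t 11.3 shaker pos mm [ 44.7 195.2 104.4] force sh [1.31 1.08 2.31]
delta tool mm [ 1.7 -1.2  2.4]
rotvec tool [ 0.0005  0.0038 -0.0007] joints [ 0.02 -0.06  1.88  0.    1.32 -1.7 ]
scene green pts 1199 [[-0.0212, -0.0775], [-0.02, -0.0761], [-0.0183, -0.0718], [0.062, 0.0686], [0.0666, 0.0741], [0.0685, 0.0761]]
```

View pics/scene11.png

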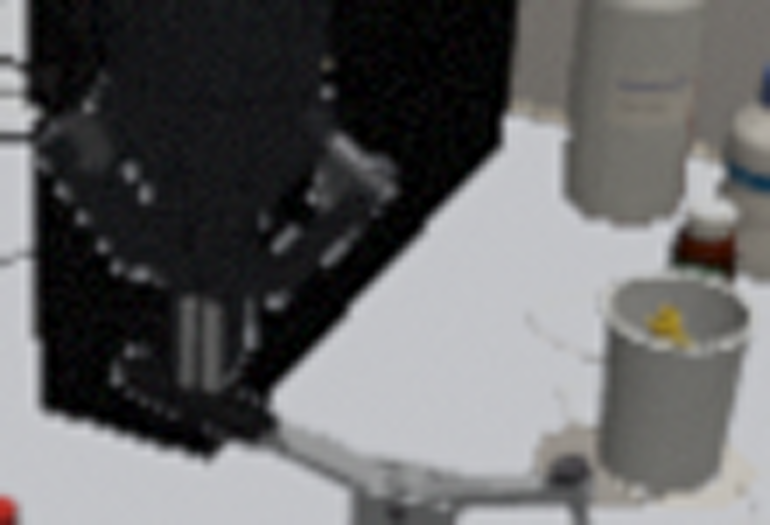

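Near the dead point, force dropping. Go on down.

Emit:
step_arm(moves=[[0,0.001,0.007,0,0,0,0],[0,0,0.007,0,0,0,0],[0,0,0.006,0,0,0,0],[0,0,0.004,0,0,0,0],[0,0,0,0,0,0,0],[0,0,0,0,0,0,0]])

```text
time: 11.95
tool_pos: [0.5391, 0.0877, 0.0788]
tool_rot: [-0.0, -0.078, 0.997, -0.0]
contact_force: [0.4, 0.2, 0.6]
gripper_width: -0.0
```

```bash
python3 - <<'E'
from h import *
tool([.043,.196,.072])
p,d,S=look("scene",12,(215,140,425,300),3.6)
E
```

```text
t 11.95 shaker pos mm [ 43.2 195.3  78.8] force sh [0.4  0.15 0.63]
delta tool mm [0.2 0.7 6.8]
rotvec tool [-0.     -0.0001 -0.0011] joints [ 0.02 -0.03  1.9  -0.    1.27 -1.7 ]
scene green pts 1188 [[-0.0212, -0.0774], [-0.0193, -0.0763], [-0.0181, -0.0718], [0.0627, 0.0685], [0.0668, 0.0739], [0.0695, 0.0768]]
```

View pics/scene12.png

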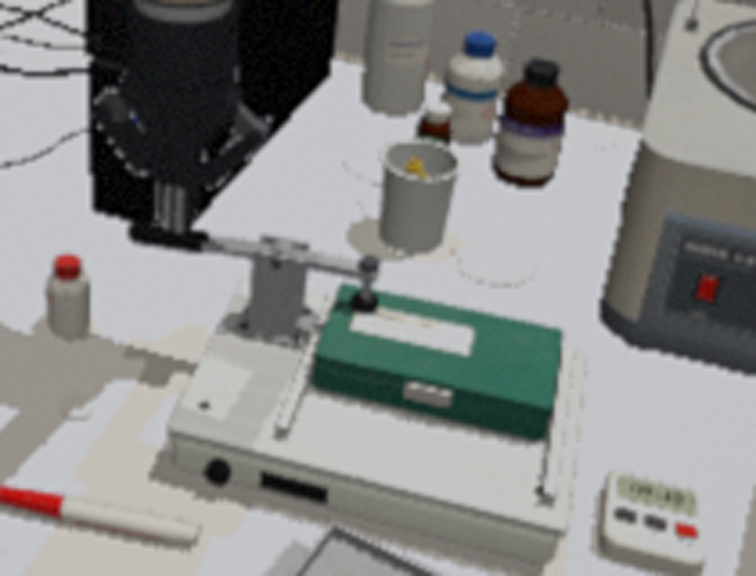

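Emit:
step_arm(moves=[[0,0,0.003,0,0,0,0],[0,0,0.003,0,0,0,0],[0,0,0,0,0,0,0]])

```text
time: 12.3
tool_pos: [0.5401, 0.0877, 0.0756]
tool_rot: [0.001, -0.078, 0.997, -0.0]
contact_force: [-5.0, -0.5, 11.0]
gripper_width: -0.001
```

Emit:
step_arm(moves=[[0,0,0.002,0,0,0,0],[0,0,0.002,0,0,0,0],[0,0,0,0,0,0,0]])

```text
time: 12.6
tool_pos: [0.5403, 0.0877, 0.0752]
tool_rot: [0.0, -0.078, 0.997, -0.0]
contact_force: [-14.9, -1.9, 28.4]
gripper_width: -0.003
```

Hard stop reached: the lever is at its stop. Back off upward.

Emit:
step_arm(moves=[[0,0,-0.006,0,0,0,0],[0,0,-0.01,0,0,0,0],[0,0,-0.03,0,0,0,0],[0,0,-0.045,0,0,0,0],[0,0,-0.045,0,0,0,0],[0.03,0,0,0,0,0,0],[0.03,0,0,0,0,0,0],[0,0,0,0,0,0,0]])

```text
time: 13.4
tool_pos: [0.4777, 0.0783, 0.2048]
tool_rot: [-0.0, -0.078, 0.997, -0.0]
contact_force: [0.7, -0.2, -0.3]
gripper_width: 0.002
```

```bash
python3 - <<'E'
from h import *
tool([0,.196,.2])
p,d,S=look("scene",13,(215,140,425,300),3.6)
# lever angle: dark grip points
m=(d>0)&(abs(S[...,0]-.042)<.02)&(S[...,1]>.16)&(S[...,1]<.245)&(S[...,2]>.08)&(S[...,2]<.13)
Q=S[m]; f=np.polyfit(Q[:,1],Q[:,2],1); print(m.sum(),"lever slope deg",np.degrees(np.arctan(f[0])),"z range",Q[:,2].min(),Q[:,2].max(),"y",Q[:,1].min(),Q[:,1].max())
p,d,S=look("top",13,(200,155,390,240),4)
m=(d>0)&(abs(S[...,0]-.042)<.02)&(S[...,1]>.17)&(S[...,1]<.245)&(S[...,2]>.08)&(S[...,2]<.13)
Q=S[m]
if len(Q): f=np.polyfit(Q[:,1],Q[:,2],1); print(m.sum(),"lever slope",np.degrees(np.arctan(f[0])),"fit z at 208",np.polyval(f,.208))
E
```

```text
t 13.4 shaker pos mm [-18.9 195.7 204.8] force sh [ 0.62 -0.35 -0.35]
delta tool mm [-18.9   0.3   4.8]
rotvec tool [ 0.     -0.0004 -0.001 ] joints [ 0.01 -0.3   1.92 -0.    1.52 -1.72]
scene green pts 1180 [[-0.0209, -0.0775], [-0.0196, -0.0761], [-0.0182, -0.0719], [0.0627, 0.0685], [0.0663, 0.0742], [0.0694, 0.0762]]
171 lever slope deg -2.6940142450888684 z range 0.09248822557363645 0.11314803006493812 y 0.1604535182902792 0.2312448642770452
top green pts 852 [[-0.0157, -0.0766], [-0.0148, -0.075], [-0.0124, -0.0707], [0.0662, 0.0619], [0.0687, 0.0701], [0.0702, 0.0767]]
5 lever slope 49.1050239021346 fit z at 208 0.08473448898280997
```

View pics/scene13.png

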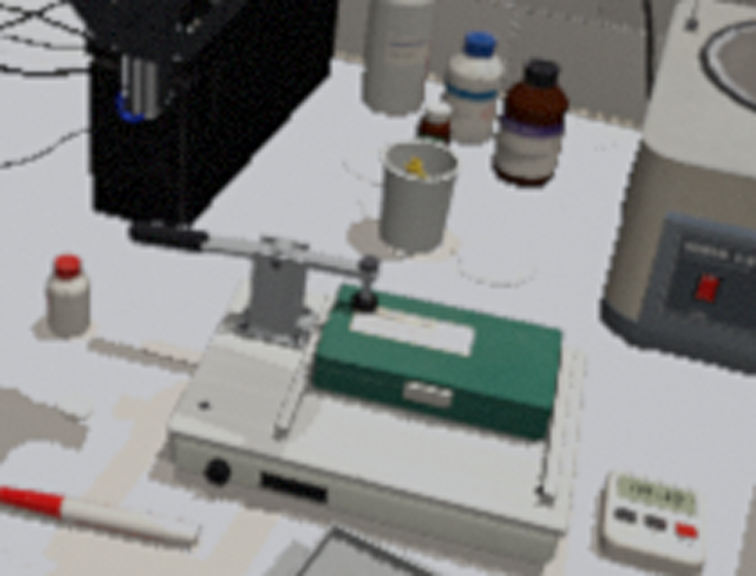

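View pics/top13.png

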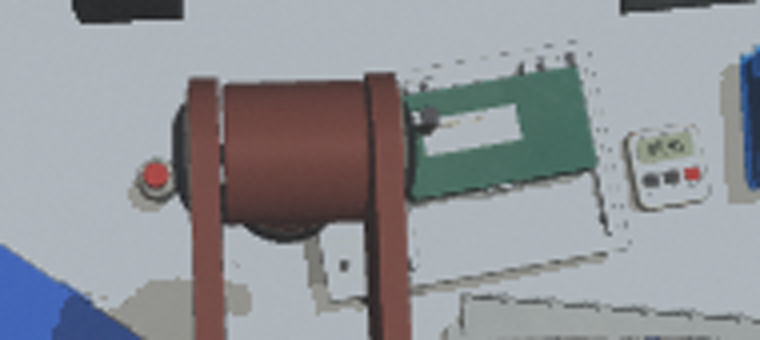

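```bash
python3 -c "
from plant import *
print(job_done()); print(state()['time'])"
```

```text
the job is handed in; nothing more can be done
None
the job is handed in; nothing more can be done
```

The slide box is home against both end stops and the clamp lever is locked with its pad on the box. The job was handed in at about 13.5 s, and I got no verdict back.

**Pushing the box:** My first push missed. The camera showed the fingertips about 39 mm higher than the reported TCP height, so the fingers passed over the box without touching it. After lowering by that amount I pushed the box home, stopping when the force rose to about 17 N.

**Closing the clamp:** I pushed the lever grip outward and down along its arc. The force fell off near the dead point and the lever snapped over. A light press afterwards met a hard stop at about 28 N along the vertical, so I backed off.

**Last checks:**
- **Box:** its top spans about -15 to +70 mm along the lane in the top picture, which matches home, and it lies square. The scene camera puts the near edge 3 to 5 mm closer to the robot, the same offset it showed before the push.
- **Lever:** the scene camera puts it about 2.7 degrees below level, against a nominal 4. The top camera gave no usable lever angle because the arm was in the way.
- **Pad:** it sits on the box in the picture, but I could not measure its pressing force.
- **Surroundings:** the timer and the bottle look unmoved. I did not check the tip box separately. The arm is clear of everything.

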